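Hang the ring spanner on the sloping rack and lock its keeper

TASK

Hang the ring-ended spanner (the one whose head is a closed eye, not a fork) by its eye on the steel peg of the sloping tool rack, flat against the face with its handle pointing down the slope. Then secure it: push the keeper knob above the peg fully in, and only after that turn it clockwise to its stop, about a quarter turn, so that its steel arm lies over the eye. Let go of everything and leave the other things on the bench where they are.

Things in the scene. Friction and masses are not known exactly. Their poses are not given: they have to be found in the camera images.
- spanner: Ring spanner to hang: steel, black plastic grip, 160 mm long, lying flat. Origin mid-grip on the underside; x points along it to the ring head, z up out of its upper side (keep it up). Grip 70 mm long (x), 20 wide (y), 18 high. Bar 8 mm thick, 12 wide; tail ends at x = -75 mm. 0.09 to 0.18 kg.
- spanner_eye (a point): Centre of the ring head's hole, in the plane of the underside, 65 mm along the spanner's x from its origin. Ring 8 mm thick, 40 mm outside and 15 mm inside diameter.
- spanner_grip (a point): Middle of the spanner's grip, 9 mm above its underside, where to grasp (20 mm wide along y).
- fork: A bystander: a spanner with the same black grip and length, but a two-pronged fork head at +x. Origin and axes as for the ring spanner.
- panel: White face of the fixed rack, 180 mm wide, sloping 35 degrees from horizontal. Origin at the peg's foot on the surface; x up the slope, y left along the face (seen from the robot), z out of the face along the peg (up and towards the robot). Face from x = -140 to +104 mm, 6 mm lip at its lower edge. Hung, the spanner lies flat, eye at the origin, grip to -x.
- peg_tip (a point): Tip of the dark steel peg, on its axis, axes as the panel's. Peg 10 mm in diameter, 26 mm long, its last 6 mm tapering to 5.6 mm.
- keeper_grip (a point): Middle of the keeper knob's black grip bar, on its axis (panel x = +58 mm, y = 0, parallel to z); turns with the knob (axes are the panel's at keeper_turn 0). Bar 42 mm long, 12 wide, 28 high, its length along the steel arm below. 58 mm off the face with the knob out, 50 pushed in. Arm 12 mm wide, reaches 47 mm from the axis, underside 19 mm off the face when out, 11 in.
- keeper_push (a joint): How far the knob is pushed in towards the face along panel -z, m: 0 out, 0.008 fully in. It stays where it is left; moving it takes about 5 N.
- keeper_turn (a joint): Angle of the knob, rad, growing clockwise as seen from in front of the face (from panel +z): at 0 the grip bar and arm point to panel -y (right), at the stop, 1.571, the arm points to panel -x, down the slope over the eye. It stays where it is left.
- spool: Bystander: solder wire spool, 68 mm diameter, 60 mm high, origin under its centre.
- board: Bystander: blue circuit board 110 x 150 mm with four black sockets, 16 mm high, origin under its centre.
- partsbin: Bystander: open blue bin 75 x 95 x 50 mm, origin under its centre.
- screwdriver: Bystander: screwdriver 160 mm long lying along its x.
- fluxjar: Bystander: closed jar, 44 mm diameter, 70 mm high, origin under its centre.
Things that resemble listed ones, but are neither listed nor needed, are in the scene too. What is shaped like the spanner but green, orange or red is not meant.

How it is judged:
By the outcome, as a careful person would: the job done as asked, in the order asked, and still so for the second after the job is handed in, with the robot touching nothing.
It also fails if it takes over 54 s, if anything falls off the work surface, if the arm or the gripper's body presses on something with over 40 N, if the wrist force passes 120 N, or if a joint passes its speed limit or range.

ROBOT

A 6-joint arm with a two-finger parallel gripper is mounted at the origin on the work surface. World frame = base frame: x ahead of the robot, y to its left, z up, the work surface at z = 0. Lengths are in m, angles in rad, forces in N, time in s.
With the tool pointing down it reaches from about 0.35 to 0.975 m from the base axis. Payload 7.1 kg.
Tool frame: the origin (TCP) lies midway between the tips of the shut fingers; the grasp point (between the pads) lies 19 mm behind it; z points along the fingers, y is the line along which they close (so a half turn about z gives the same grasp; the last joint's range is limited). The gripper opens to 88 mm and grips with 3 to 60 N. Pads are 20 mm wide; open, the fingers measure 115 mm over their backs; the gripper's body (75 mm by 178 mm) begins 61 mm behind the grasp point.
Start: joints at [-0.019, 0.423, 1.63, -0, 1.089, -0.019], TCP at [0.625, 0, 0.188] pointing down, gripper open.
Joint ranges: [-3, 3], [-0.9, 2.11], [0.09, 2.58], [-1.31, 4.45], [0.11, 2.69], [-2.54, 2.54]. Speed limits (rad/s): [2.39, 2.39, 3.01, 3.14, 3.14, 3.14].

INTERFACE

Orientations are given as a unit quaternion [w, x, y, z].
In Python, from station import move_pose, movel, movej, command_gripper, wait, inverse_kinematics, read_camera, camera_info, MotionError, job_done, get_time, get_joint_pos, get_qvel, get_effort, get_tcp_pos, get_ee_rot, get_ft_force, get_ft_torque, get_grip_width, get_finger_force gives the robot as it stands. Calls block until the motion is done:
- move_pose(position, orientation): joint-space move of the TCP to a pose.
- movel(position, frame=None, v=0.15, until_force=None): straight line of the TCP; frame=None keeps the orientation; v is the mean speed in m/s. With until_force (N) it stops when the force on the tool has changed by that much, and returns True; else False.
- movej(angles): joint-space move.
- command_gripper(opening): opening from 0.0 (shut) to 1.0 (fully open); the grip force is fixed at half the most; returns when the fingers have stopped.
- wait(seconds).
- inverse_kinematics(position, orientation): joint angles nearest the present ones, or None.
- read_camera(name): name is "scene" or "side" or "wrist"; returns the picture (400x640x3 uint8, red, green, blue); there is no depth.
- camera_info(name): a dict with "intrinsics" (3x3 intrinsics, pixels), "T" (4x4, takes a point from camera to world coordinates); the wrist camera has in their place "tool_from_camera" (4x4, takes a point from camera to tool coordinates, whose origin is the TCP and whose axes are the flange's). Camera axes: x right, y up, looking along -z (the intrinsics and any distortion apply to the point x, -y, -z); pixel columns grow to the right and rows downward; lengths in m; the calibration is good to about 2 mm. A picture is of the moment at which its call begins: read the wrist's pose just before it. camera_info takes no time and is no camera call.
A pose or a line that the arm cannot do raises MotionError and nothing moves.
- job_done(): hands the job in; it is judged then, once.
Readings, each from a call of its own:
- get_time(): time.
- get_joint_pos(): joint angles.
- get_qvel(): joint speeds.
- get_effort(): joint torques, N m.
- get_tcp_pos(): TCP position.
- get_ee_rot(): TCP orientation.
- get_ft_force(): force on the tool from outside, world axes, zero at the start.
- get_ft_torque(): the same for the moment, N m.
- get_grip_width(): opening from 0.0 (shut) to 1.0 (fully open).
- get_finger_force(): force on a finger pad.
Only numpy, scipy, OpenCV 4.12 (cv2) and the standard library are available. Lean on these libraries where they do the work, as an engineer would, in place of code of your own. Each camera call takes 0.05 s, during which the arm holds its last target. There are 200 camera calls.

## Working session

There is one attempt and no reset: what is moved stays moved. The work goes in short steps, each a Python script; the robot and the scene stay as the last script left them, time stands still between calls to the robot, and variables do not carry over. Pictures are saved under pics/ and viewed, at most 10 in all, crops included, and the job is handed in when it is done.

```bash
ls; mkdir -p pics
python3 - <<'E'
from station import *
import cv2,numpy as np
for n in ["scene","side","wrist"]:
    im=read_camera(n); cv2.imwrite(f"pics/{n}0.png",im[:,:,::-1]); 
    i=camera_info(n); print(n,{k:np.round(v,4).tolist() if not isinstance(v,str) else v for k,v in i.items()})
print(get_time(),get_tcp_pos(),get_ee_rot())
E
```

```text
pics
scene {'intrinsics': [[405.0872, 0.0, 317.3404], [0.0, 405.0872, 204.1568], [0.0, 0.0, 1.0]], 'T': [[-0.6361, -0.4372, 0.6357, 1.4472], [0.7716, -0.3652, 0.5209, 0.6893], [0.0044, 0.8219, 0.5696, 1.012], [0.0, 0.0, 0.0, 1.0]]}
side {'intrinsics': [[389.3503, 0.0, 315.9459], [0.0, 389.3503, 200.7706], [0.0, 0.0, 1.0]], 'T': [[0.8295, 0.4012, -0.3886, 0.0151], [-0.5585, 0.595, -0.5779, -0.8377], [-0.0007, 0.6964, 0.7177, 1.0553], [0.0, 0.0, 0.0, 1.0]]}
wrist {'intrinsics': [[293.141, 0.0, 318.9718], [0.0, 293.141, 194.9905], [0.0, 0.0, 1.0]], 'tool_from_camera': [[0.0011, 0.9597, 0.281, 0.0762], [1.0, -0.0009, -0.0005, 0.0003], [-0.0003, 0.281, -0.9597, -0.1968], [0.0, 0.0, 0.0, 1.0]]}
0.15 [6.24522483e-01 1.72978356e-05 1.87283673e-01] [-4.20779073e-04  7.07106549e-01  7.07106764e-01 -4.18672189e-04]
```

View pics/scene0.png

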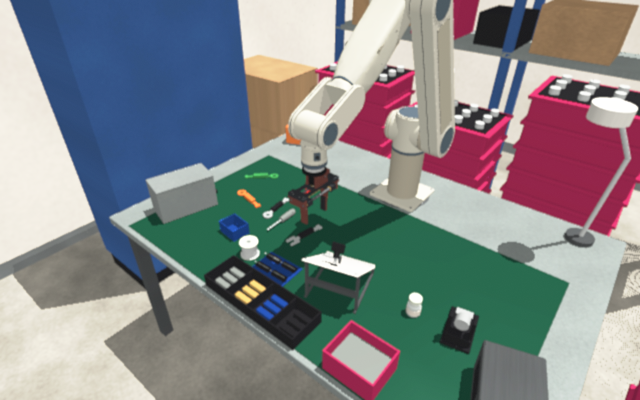

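View pics/side0.png

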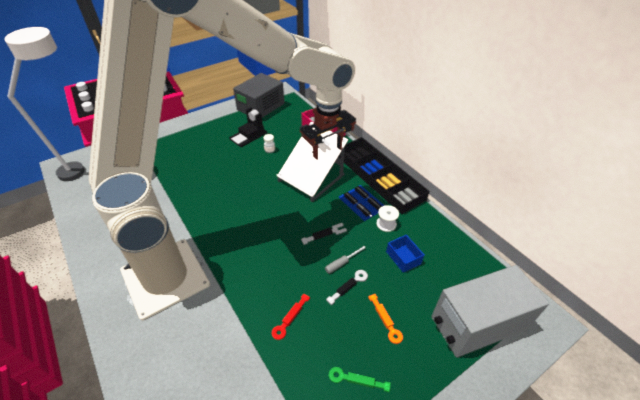

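The side view shows the ring spanner at about (347,287), with its eye at (361,276). The fork is at (324,234). The white sloping rack is at about (312,160), with the gripper hiding part of it. In the scene view the rack is at (338,263), with the keeper at (339,250).

```bash
cat > h.py <<'E'
from station import *
import cv2,numpy as np
from scipy.spatial.transform import Rotation as R
def ray(info,T,uv):
    K=info["intrinsics"]; d=np.array([(uv[0]-K[0,2])/K[0,0],-(uv[1]-K[1,2])/K[1,1],-1.])
    d=T[:3,:3]@d; return T[:3,3],d/np.linalg.norm(d)
def onz(o,d,z): return o+d*(z-o[2])/d[2]
def tcpT():
    T=np.eye(4); q=get_ee_rot(); T[:3,:3]=R.from_quat(q,scalar_first=True).as_matrix(); T[:3,3]=get_tcp_pos(); return T
def snap(n,name):
    i={k:np.array(v) if not isinstance(v,str) else v for k,v in camera_info(n).items()}
    if n=="wrist": T=tcpT()@i["tool_from_camera"]
    else: T=i["T"]
    im=np.ascontiguousarray(read_camera(n)[:,:,::-1]); cv2.imwrite(f"pics/{name}.png",im); np.savez(f"pics/{name}.npz",K=i["intrinsics"],T=T)
    return im,i,T
def load(name):
    z=np.load(f"pics/{name}.npz"); return cv2.imread(f"pics/{name}.png"),{"intrinsics":z["K"]},z["T"]
def meet(rs):
    A=0;b=0
    for o,d in rs:
        P=np.eye(3)-np.outer(d,d);A=A+P;b=b+P@o
    return np.linalg.solve(A,b)
def quat(M): return R.from_matrix(M).as_quat(scalar_first=True)
def proj(info,T,p):
    c=T[:3,:3].T@(np.asarray(p)-T[:3,3]); K=info["intrinsics"]; return np.array([K[0,2]+K[0,0]*c[0]/-c[2],K[1,2]-K[1,1]*c[1]/-c[2]])
E
python3 - <<'E'
from h import *
for n,ps in dict(side=[(361,276),(347,287),(330,298),(324,234),(278,178),(320,196)],scene=[(268,213),(302,262),(372,270),(339,250),(310,293),(357,303)]).items():
    i={k:np.array(v) for k,v in camera_info(n).items() }; T=i["T"]
    for p in ps: print(n,p,*[np.round(onz(*ray(i,T,p),z),3) for z in (0.008,0.1)])
E
```

```text
side (361, 276) [ 0.515 -0.348  0.008] [ 0.471 -0.391  0.1  ]
side (347, 287) [ 0.455 -0.355  0.008] [ 0.416 -0.398  0.1  ]
side (330, 298) [ 0.389 -0.357  0.008] [ 0.356 -0.399  0.1  ]
side (324, 234) [ 0.516 -0.143  0.008] [ 0.472 -0.204  0.1  ]
side (278, 178) [0.528 0.195 0.008] [0.483 0.104 0.1  ]
side (320, 196) [0.609 0.018 0.008] [ 0.557 -0.057  0.1  ]
scene (268, 213) [ 0.511 -0.347  0.008] [ 0.596 -0.252  0.1  ]
scene (302, 262) [ 0.645 -0.038  0.008] [0.718 0.028 0.1  ]
scene (372, 270) [0.518 0.179 0.008] [0.603 0.225 0.1  ]
scene (339, 250) [0.507 0.025 0.008] [0.593 0.086 0.1  ]
scene (310, 293) [0.74  0.08  0.008] [0.805 0.136 0.1  ]
scene (357, 303) [0.676 0.225 0.008] [0.747 0.267 0.1  ]
```

Run:
```python
from h import *
move_pose([0.47,-0.35,0.26],get_ee_rot()); snap("wrist","w1")
u=np.array([.95,.3,0]);u/=np.linalg.norm(u);s,c=np.sin(np.radians(35)),np.cos(np.radians(35))
z=-s*u+c*np.array([0,0,1]); x=c*u+s*np.array([0,0,1]); y=np.cross(z,x)
p=np.array([.65,.1,.1])+.2*z
best=None
for nm,X in dict(x=x,mx=-x,y=y,my=-y).items():
    M=np.c_[X,np.cross(-z,X),-z]; q=inverse_kinematics(p,quat(M)); print(nm,None if q is None else np.round(q,2))
    if q is not None and best is None and abs(q[5])<2: best=quat(M)
move_pose(p,best); snap("wrist","w2"); snap("side","s2"); snap("scene","c2"); print(get_time())
a,b=cv2.imread("pics/w1.png"),cv2.imread("pics/w2.png")
cv2.imwrite("pics/m1.png",np.vstack([a,b])[:, :]) if 0 else None
```

```text
x [-0.02 -0.02  2.17  0.44  0.44  0.9 ]
mx [-0.02 -0.02  2.17  0.44  0.44 -2.24]
y [-0.02 -0.02  2.17  0.44  0.44 -0.67]
my [-0.02 -0.02  2.17  0.44  0.44  2.48]
3.3083
```

View pics/w1.png

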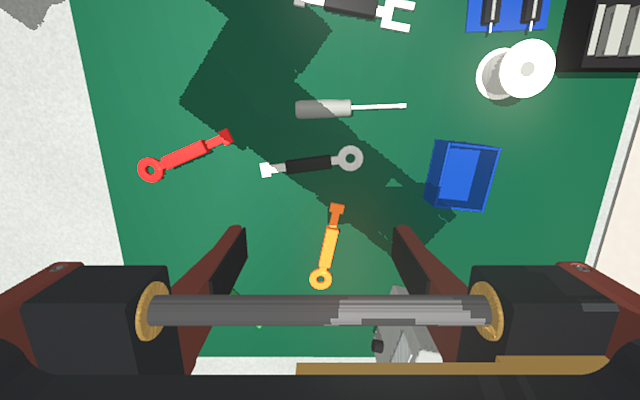

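View pics/w2.png

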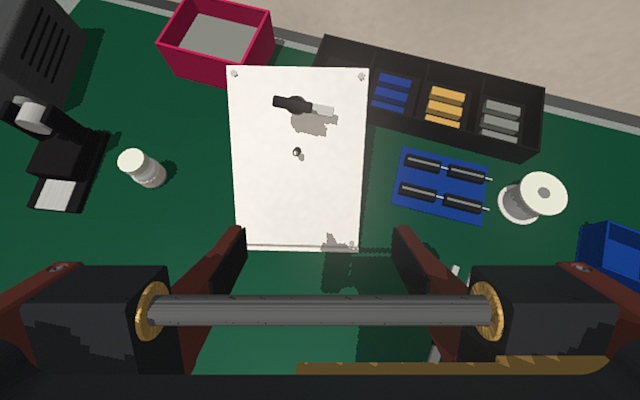

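The wrist views are clear. In w1 the ring spanner's eye is at (350,158) and its tail at (262,170). In w2 the panel's top corners are at (229,66) and (367,69), its lower corners at (361,251) and (235,248), the peg tip at (297,152), and the keeper at (293,103) with its arm pointing right. I'll enlarge these for precision.

Run:
```python
from h import *
b,_,_=load("w2"); s,i,T=load("s2"); c,ic,Tc=load("c2"); w,_,_=load("w1")
f=lambda im,x,y,w,h,k:cv2.resize(im[y:y+h,x:x+w],None,fx=k,fy=k,interpolation=cv2.INTER_CUBIC)
A=f(b,220,55,160,200,3)  #480x600
p=[0.6,.08,.1]; print(proj(i,T,p),proj(ic,Tc,p))
B=f(s,260,110,100,100,3); C=f(c,290,225,100,100,3)
cv2.imwrite("pics/m1.png",np.hstack([A,np.vstack([B,C])]))
def poly(im,lo):
    m=((im.min(2)>lo)*255).astype(np.uint8); m=cv2.morphologyEx(m,cv2.MORPH_CLOSE,np.ones((5,5)))
    return m
m=poly(b,170); cs,_=cv2.findContours(m,0,2)
for q in cs:
    M=cv2.moments(q)
    if M['m00']>8000 and cv2.pointPolygonTest(q,(270,180),False)>0: print(cv2.approxPolyDP(cv2.convexHull(q),4,True).reshape(-1,2).tolist())
# spanner ring and grip in w1
g=cv2.cvtColor(w,cv2.COLOR_BGR2HSV); 
r=f(w,250,135,130,60,1); m=((g[:,:,1]<60)&(g[:,:,2]>90))[135:195,250:380].astype(np.uint8)*255
cs,h=cv2.findContours(m,cv2.RETR_CCOMP,2)
for q,hh in zip(cs,h[0]):
    if len(q)>5: print(hh[3],cv2.contourArea(q),cv2.fitEllipse(q)[0]+np.array([250,135]),cv2.fitEllipse(q)[1])
m=(g[:,:,2]<50)[150:185,280:340].astype(np.uint8); 
ys,xs=np.nonzero(m); print("dark",len(xs),cv2.minAreaRect(np.c_[xs+280,ys+150].astype(np.float32)))
```

```text
[308.72971888 169.61895453] [336.44591214 250.28322762]
[[227, 65], [368, 69], [357, 248], [247, 248], [235, 216]]
-1 259.0 [269.5800209  168.57263184] (14.307269096374512, 30.714452743530273)
-1 563.0 [348.47504425 158.25114059] (24.846107482910156, 30.1795654296875)
1 70.5 [349.7928009  157.86273384] (9.205662727355957, 10.118260383605957)
dark 446 ((308.0015869140625, 164.0126190185547), (13.301387786865234, 44.4057731628418), 82.69424438476562)
```

View pics/m1.png

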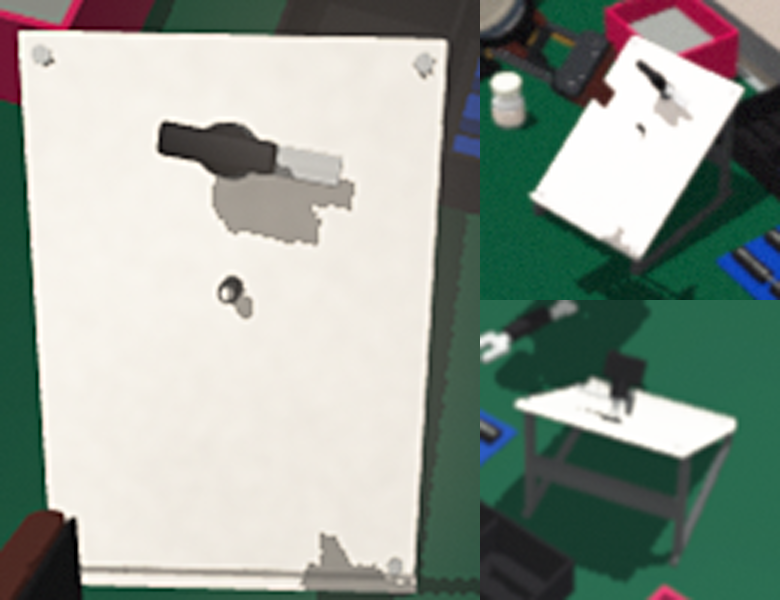

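The enlargement shows the panel's top corners clearly, the peg tip's bright disc at (229,294) in the mosaic, and the bar turned roughly 10° clockwise. Next I'll fit the panel position and yaw, and cast rays for the spanner.

```bash
cat > panel.py <<'E'
from h import *
def axes(yaw,tilt=np.radians(35)):
    u=np.array([np.cos(yaw),np.sin(yaw),0]);k=np.array([0,0,1.]);s,c=np.sin(tilt),np.cos(tilt)
    z=-s*u+c*k; x=c*u+s*k; return np.c_[x,np.cross(z,x),z]
E
python3 - <<'E'
from panel import *
from scipy.optimize import least_squares
TL,TR,BL,BR=(.104,.09,0),(.104,-.09,0),(-.14,.09,.003),(-.14,-.09,.003); tip=(0,0,.026)
obs=[("w2",TL,(226.5,65.5),1),("w2",TR,(368.5,68.2),1),("w2",BR,(358.2,252),.5),("w2",tip,(296.5,152.7),1),
("s2",TL,(314.7,122),.6),("s2",TR,(347,139),.6),("s2",BR,(313,196.3),.3),("s2",BL,(278,175.3),.3),("s2",tip,(313.3,152),.6),
("c2",TR,(301.8,259),.6),("c2",TL,(358,277.3),.6),("c2",BL,(375.3,265.3),.3),("c2",BR,(326.3,250.7),.3)]
L={n:load(n)[1:] for n in("w2","s2","c2")}
def f(v,w=True):
    A=axes(v[3]); return np.ravel([(proj(*L[n],v[:3]+A@np.array(p))-q)*(k if w else 1) for n,p,q,k in obs])
r=least_squares(f,[.63,.09,.1,.3],loss="soft_l1"); print(r.x); print(np.round(f(r.x,False).reshape(-1,2),1).tolist())
np.save("panel.npy",r.x)
A=axes(r.x[3]); P=r.x[:3]
# keeper bar direction from w2: top edge bar
i,T=L["w2"]
pts=[]
for uv in [(160,122),(275,145),(160,150),(275,175)]:
    o,d=ray(i,T,((uv[0]+.5)/3+219.5,(uv[1]+.5)/3+54.5)); o=A.T@(o-P); d=A.T@d; pts.append(o+d*(.072-o[2])/d[2])
pts=np.array(pts); print("bar top pts panel",np.round(pts,4).tolist(),pts.mean(0))
w,i,T=load("w1")
e=onz(*ray(i,T,(349.8,157.9)),.006); g=onz(*ray(i,T,(308,164)),.016); t=onz(*ray(i,T,(263,170)),.008)
print("eye",e,"grip",g,"tail",t, np.linalg.norm((e-g)[:2]), np.degrees(np.arctan2(*(e-g)[1::-1])),np.degrees(np.arctan2(*(e-t)[1::-1])),np.linalg.norm(e-t))
for s in (0,np.pi):
    a=np.arctan2(*(e-g)[1::-1]); X=np.array([np.cos(a),np.sin(a),0]); Z=np.array([0,0,-1.]); print(inverse_kinematics([g[0],g[1],.05],quat(np.c_[X,np.cross(Z,X),Z])))
E
```

```text
[0.66203467 0.133025   0.11229495 0.28396463]
[[-0.2, 0.1], [0.7, 0.3], [0.1, -5.5], [-0.5, -0.0], [-3.7, -0.1], [0.8, 0.7], [0.2, -1.1], [-0.0, -0.9], [-1.2, -0.9], [-0.8, 0.4], [-0.7, -1.0], [-1.8, 1.4], [-0.9, 2.1]]
bar top pts panel [[0.0668, 0.0201, 0.072], [0.0598, -0.0205, 0.072], [0.0573, 0.0204, 0.072], [0.0496, -0.0207, 0.072]] [ 0.05836659 -0.00016242  0.072     ]
eye [ 0.51820868 -0.34507219  0.006     ] grip [ 0.45396264 -0.35291498  0.016     ] tail [ 0.38355339 -0.36394307  0.008     ] 0.06472297300391637 6.959904126089317 7.97760034954137 0.13598587056320113
[-6.81510752e-01  5.42068036e-01  1.82340286e+00 -4.44089210e-16
  7.76121756e-01  7.67812332e-01]
[-6.81510752e-01  5.42068036e-01  1.82340286e+00 -4.44089210e-16
  7.76121756e-01  7.67812332e-01]
```

Run:
```python
from panel import *
v=np.load("panel.npy"); A=axes(v[3]); P=v[:3]
a=np.radians(7.3); X=np.array([np.cos(a),np.sin(a),0]); Z=np.array([0,0,-1.]); q=quat(np.c_[X,np.cross(Z,X),Z])
g=np.array([.4537,-.3531,0])
command_gripper(.55)
move_pose(g+[0,0,.08],q); movel(g+[0,0,.003],v=.08)
command_gripper(0); print(get_grip_width(),get_finger_force(),get_tcp_pos())
movel(g+[0,0,.2])
qp=quat(np.c_[A[:,0],np.cross(-A[:,2],A[:,0]),-A[:,2]])
move_pose(P+A@[-.065,0,.09],qp)
snap("wrist","w3"); print(get_grip_width(),get_finger_force(),get_time(),get_ft_force(),A.T@(get_tcp_pos()-P))
b=load("w3")[0]; cv2.imwrite("pics/w3c.png",cv2.resize(b[20:320,170:470],None,fx=2,fy=2,interpolation=cv2.INTER_CUBIC))
```

```text
0.0017226067320426448 0.0 [ 0.45370688 -0.35309532  0.00297772]
0.007103658864061839 0.0 10.8833 [-0.31595631 -0.21803099  0.3263259 ] [-0.06431237 -0.00073151  0.08993298]
```

View pics/w3c.png

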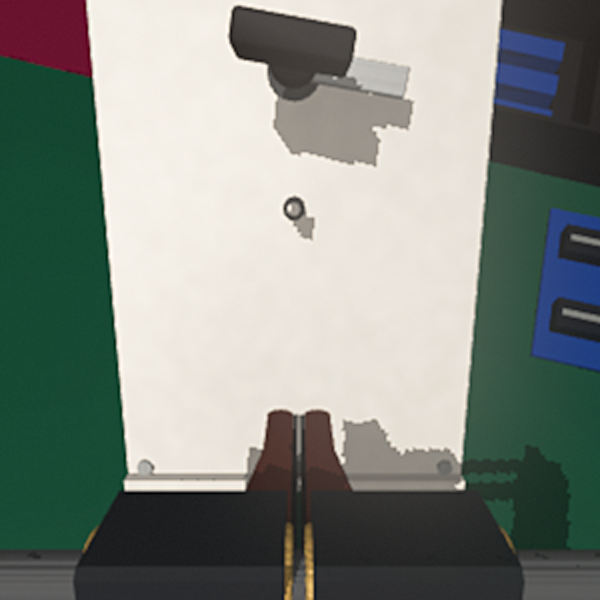

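The gripper is empty: w3c shows the fingers shut with no spanner. I'll look at the bench again.

Run:
```python
from panel import *
_,i,T=load("w3"); print("tip px",proj(i,T,get_tcp_pos()))
a=np.radians(7.3); X=np.array([np.cos(a),np.sin(a),0]); Z=np.array([0,0,-1.]); q=quat(np.c_[X,np.cross(Z,X),Z])
move_pose([.40,-.353,.2],q); w,i,T=snap("wrist","w4"); print(get_time())
for p in ([.4537,-.3531,.018],[.518,-.345,.008]): print(proj(i,T,p))
```

```text
tip px [317.88336258 221.09792809]
12.65
[324.47422737 129.40031551]
[324.81966729  75.13602022]
```

View pics/w4.png

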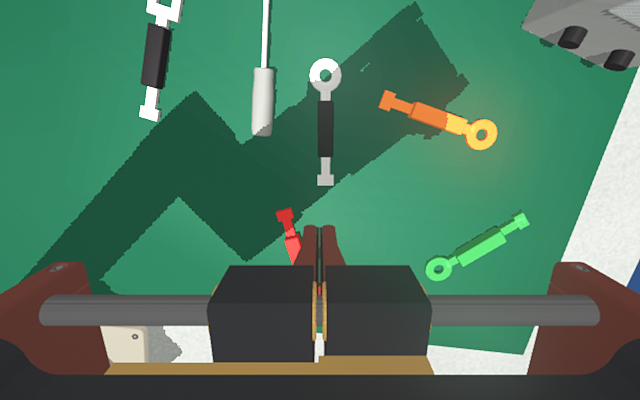

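w4 shows the spanner unmoved: grip at (325,128) and eye at (325,75), both where I predicted. So the fingers closed above it. I'll descend again and look from the side.

Run:
```python
from panel import *
_,i,T=load("w4")
q=get_ee_rot(); g=np.array([.4537,-.3531,0])
command_gripper(.55); print(get_grip_width())
move_pose(g+[0,0,.05],q); print(movel(g+[0,0,.003],v=.08,until_force=6),get_tcp_pos(),get_grip_width(),get_ft_force())
s,i,T=snap("side","s5"); w,iw,Tw=snap("wrist","w5"); p=proj(i,T,g).astype(int); print(p,proj(iw,Tw,get_tcp_pos()),get_time())
cs=cv2.resize(s[p[1]-60:p[1]+40,p[0]-50:p[0]+50],(400,400),interpolation=cv2.INTER_CUBIC)
cw=cv2.resize(w[60:260,220:420],(400,400),interpolation=cv2.INTER_CUBIC); cv2.imwrite("pics/m5.png",np.hstack([cs,cw]))
```

```text
0.5517809644936886
False [ 0.45374389 -0.35311233  0.00282048] 0.5479059970072216 [ 0.49008063 -0.28174137 -0.08056062]
[346 287] [317.60250621 221.27766293] 15.0417
```

View pics/m5.png

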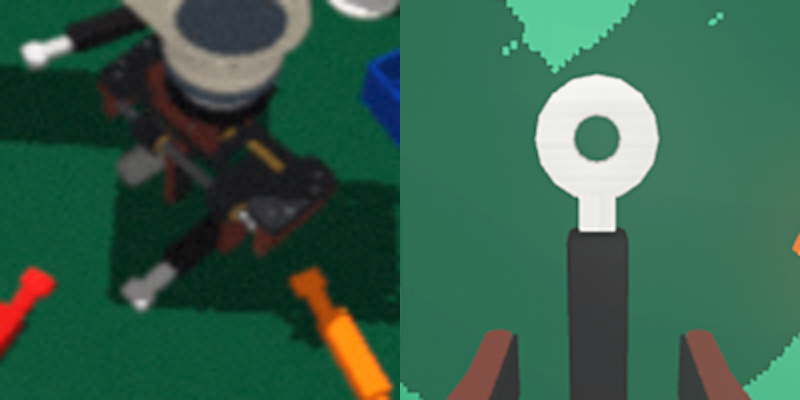

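m5 shows the fingers straddling the grip symmetrically: grip centred at (597,320), finger tips at (516,335) and (682,335). I'll close in steps and watch.

Run:
```python
from panel import *
for o in (.35,.27,.22,.18,.1):
    command_gripper(o); print(o,get_grip_width(),get_finger_force(),get_ft_force().round(2),get_tcp_pos().round(4),get_time())
    if o>get_grip_width()-.02 and o<.23 : pass
s,i,T=snap("side","s6"); w,iw,Tw=snap("wrist","w6")
p=[346,287]
cs=cv2.resize(s[p[1]-60:p[1]+40,p[0]-50:p[0]+50],(400,400),interpolation=cv2.INTER_CUBIC)
cw=cv2.resize(w[60:260,220:420],(400,400),interpolation=cv2.INTER_CUBIC); cv2.imwrite("pics/m6.png",np.hstack([cs,cw]))
```

```text
0.35 0.3491573954259953 0.0 [-0.35 -0.07 -0.22] [ 0.4537 -0.3531  0.0031] 15.5417
0.27 0.26692094902558117 0.0 [ 0.37 -0.95 -0.48] [ 0.4537 -0.3531  0.003 ] 15.9
0.22 0.2228400104820617 0.0 [ 0.25 -0.47 -0.24] [ 0.4537 -0.3531  0.003 ] 16.2167
0.18 0.18353465012567705 0.0 [ 0.42 -0.57  0.29] [ 0.4537 -0.3531  0.003 ] 16.5167
0.1 0.09923057910790539 0.0 [-0.19  1.03  0.21] [ 0.4537 -0.3531  0.003 ] 16.875
```

View pics/m6.png

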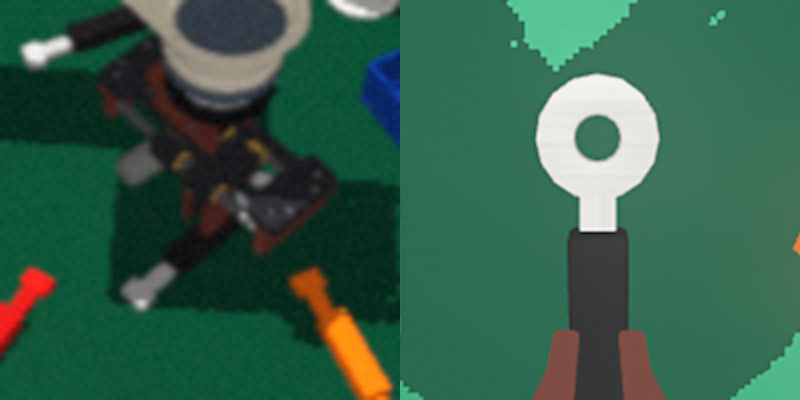

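m6 shows the fingers passing over the grip, at (565,365) and (632,365), and covering it. So the real tips are higher than the TCP reading implies. I'll open and feel for the bench.

Run:
```python
from panel import *
g=np.array([.4537,-.3531,0])
command_gripper(.5)
print(movel(g+[0,0,-.03],v=.03,until_force=5),get_tcp_pos(),get_ft_force().round(1),get_time())
```

```text
False [ 0.45384998 -0.35320303 -0.02981135] [ 0.2  0.2 -0.9] 18.9417
```

From the finger gap in w5 (83 px for 48 mm), the real finger tips sit about 37 mm behind the reported TCP. I'll continue the guarded descent to confirm.

Run:
```python
from panel import *
g=np.array([.4537,-.3531,0])
print(movel(g+[0,0,-.045],v=.02,until_force=5),get_tcp_pos(),get_ft_force().round(1),get_time())
```

```text
True [ 0.45394236 -0.35329011 -0.03442713] [0.  0.8 5.3] 19.3417
```

Run:
```python
from panel import *
v=np.load("panel.npy"); A=axes(v[3]); P=v[:3]
g=np.array([.4537,-.3531,0]); L=.0345
movel(g+[0,0,.003-L],v=.05)
command_gripper(0); print(get_grip_width(),get_finger_force(),get_tcp_pos())
movel(g+[0,0,.15])
print(get_grip_width(),get_finger_force())
qp=quat(np.c_[A[:,0],np.cross(-A[:,2],A[:,0]),-A[:,2]])
move_pose(P+A@[-.065,0,.045+.003-L],qp); wait(.3)
w,i,T=snap("wrist","w7"); t=get_tcp_pos(); print(get_grip_width(),get_finger_force(),get_time(),A.T@(t-P))
# expected pixels
for n,p in dict(eye=[0,0,.049],eye_top=[0,0,.053],tip=[0,0,.026]).items(): print(n,proj(i,T,P+A@np.array(p)))
```

```text
0.2230770144408913 29.991082549095154 [ 0.45361974 -0.35302663 -0.03163589]
0.22654823202203386 29.990989565849304
0.2260347988929237 29.67961460351944 23.6667 [-0.06487031 -0.00030517  0.01352226]
eye [316.62982344 132.95974183]
eye_top [316.57228034 133.54471819]
tip [316.91316526 130.07932224]
```

Grasped, with 30 N on the fingers. I'll check the eye against the peg.

Run:
```python
from h import *
w=load("w7")[0]; cv2.imwrite("pics/w7c.png",cv2.resize(w[70:220,240:400],None,fx=4,fy=4,interpolation=cv2.INTER_CUBIC)[:,:640])
```

```text
(no output)
```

View pics/w7c.png

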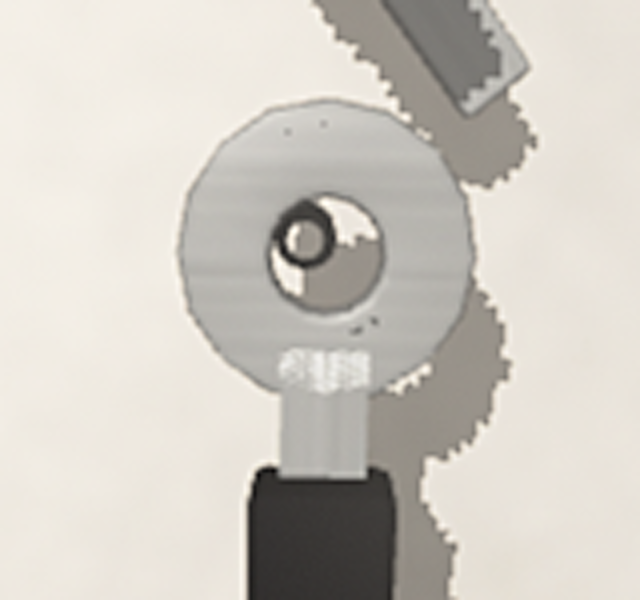

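w7c shows the hole centre at crop (327,253) and the peg tip at (304,237). The keeper arm has been bumped to about 45°: its end is at (500,90). I'll correct the alignment, lower the spanner onto the peg, and turn the keeper back later, before pushing it.

Run:
```python
from panel import *
v=np.load("panel.npy"); A=axes(v[3]); P=v[:3]; w,i,T=load("w7")
def cast(c,z):
    o,d=ray(i,T,((c[0]+.5)/4+239.5,(c[1]+.5)/4+69.5)); o=A.T@(o-P); d=A.T@d; return o+d*(z-o[2])/d[2]
e=cast((327,253),.053); t=cast((304,237),.026); print(e,t)
# arm edges
print([cast(c,.019+.006).round(4) for c in ((385,0),(465,112),(525,70))])
# peg axis true = t xy; spanner yaw ref: bar/grip centre line
print([cast(c,.053).round(4) for c in ((323,440),(327,253))])
print(A.T@(tcpT()[:3,:3]@[1,0,0]))
```

```text
[ 0.00034818 -0.00253029  0.053     ] [0.00072389 0.00079107 0.026     ]
[array([ 0.0346, -0.0111,  0.025 ]), array([ 0.019 , -0.0234,  0.025 ]), array([ 0.025 , -0.0321,  0.025 ])]
[array([-0.0249, -0.0021,  0.053 ]), array([ 0.0003, -0.0025,  0.053 ])]
[ 9.99999925e-01 -3.23873438e-04  2.10176871e-04]
```

Run:
```python
from panel import *
v=np.load("panel.npy"); A=axes(v[3]); P=v[:3]; pt=lambda x,y,z:P+A@np.array([x,y,z])
X,Y=-.0646,.0033
movel(pt(X,Y,.0135),v=.05); 
hit=movel(pt(X,Y,-.012),v=.05,until_force=6); print(hit,A.T@(get_tcp_pos()-P),A.T@get_ft_force())
if not hit:
    hit=movel(pt(X,Y,-.0345),v=.03,until_force=6); print(hit,A.T@(get_tcp_pos()-P),A.T@get_ft_force())
print(get_time(),get_grip_width()); snap("wrist","w8")
```

```text
False [-0.06475266  0.00326075 -0.01191955] [-0.84828704 -0.49124186 -1.90379152]
True [-0.06463265  0.00332817 -0.02916597] [ 1.75672854 -1.08097893 -2.20497084]
25.15 0.21906568661077988
```

```bash
cat > look.py <<'E'
from panel import *
def dark(w,x0,x1,y0,y1,thr=85):
    m=np.zeros(w.shape[:2],np.uint8); m[y0:y1,x0:x1]=(w[y0:y1,x0:x1].max(2)<thr)*255
    n,l,s,c=cv2.connectedComponentsWithStats(m); r=[]
    for k in range(1,n):
        if s[k,4]>60:
            cs,_=cv2.findContours((l==k).astype(np.uint8),0,2); r.append((s[k].tolist(),c[k].round(1).tolist(),cv2.minAreaRect(cs[0])))
    return r
E
python3 - <<'E'
from look import *
v=np.load("panel.npy"); A=axes(v[3]); P=v[:3]; pt=lambda x,y,z:P+A@np.array([x,y,z])
X,Y=-.0646,.0033
command_gripper(.5); movel(pt(X,Y,.065),v=.15)
movel(pt(-.018,0,.065),v=.15); wait(.2)
w,i,T=snap("wrist","w9"); print(get_time())
for r in dark(w,200,440,20,230): print(r)
print("axis px z.064",proj(i,T,pt(.0585,.0005,.064)),proj(i,T,pt(.0585,.0005,.072)),"tip",proj(i,T,pt(.0007,.0008,.026)),"grip",proj(i,T,pt(-.067,.001,.018)))
g=w[80:200:4,296:344:3].max(2); print(g)
E
```

```text
Traceback (most recent call last):
station.MotionError: the arm cannot follow that straight line within its joint ranges
```

Run:
```python
from look import *
v=np.load("panel.npy"); A=axes(v[3]); P=v[:3]; pt=lambda x,y,z:P+A@np.array([x,y,z])
print(get_joint_pos().round(2),get_grip_width(),get_time(),A.T@(get_tcp_pos()-P))
q=get_ee_rot(); Q=quat(np.c_[A[:,0],np.cross(-A[:,2],A[:,0]),-A[:,2]]); print(q,Q)
for z in (-.02,0,.02,.04,.065): 
  r=[inverse_kinematics(pt(x,.0033,z),Q) for x in (-.0646,-.018)]
  print(z,[None if a is None else a.round(2) for a in r])
```

```text
[ 0.13  0.53  2.13  2.51  0.15 -1.07] 0.49925329245734584 25.7833 [-0.06556305  0.00333983 -0.02888067]
[-0.04250578  0.9443587   0.13488456  0.29696139] [-0.0425516   0.94412011  0.13495644  0.29767993]
-0.02 [array([ 0.13,  0.51,  2.14,  2.46,  0.14, -1.02]), None]
0 [array([ 0.13,  0.46,  2.16,  2.32,  0.12, -0.88]), None]
0.02 [None, None]
0.04 [None, array([0.13, 0.35, 2.1 , 0.82, 0.12, 0.63])]
0.065 [None, array([0.13, 0.29, 2.12, 0.64, 0.15, 0.81])]
```

Joint 5 is near its lower limit at this tilt. I'll back out a little along the peg, lift with joint 2, swing the wrist up high, then come back for a look.

Run:
```python
from look import *
v=np.load("panel.npy"); A=axes(v[3]); P=v[:3]; pt=lambda x,y,z:P+A@np.array([x,y,z])
movel(pt(-.0650,.0033,-.002),v=.1)
j=get_joint_pos(); j[1]-=.25; movej(j); print(A.T@(get_tcp_pos()-P))
Q=quat(np.c_[A[:,0],np.cross(-A[:,2],A[:,0]),-A[:,2]])
t=inverse_kinematics(pt(-.018,0,.065),Q); print(t)
if t is None: t=np.array([0.13,0.29,2.12,0.64,0.15,0.81])
h=t.copy(); h[1]-=.2; movej(h); movej(t); wait(.2)
w,i,T=snap("wrist","w9"); print(get_time(),A.T@(get_tcp_pos()-P))
for r in dark(w,200,440,20,230): print(r)
for a in ([.0585,.0005,.064],[.0585,.0005,.072],[.0007,.0008,.026],[-.067,.001,.018]): print(a,proj(i,T,pt(*a)))
```

```text
[ 0.05898391 -0.0029075   0.10707772]
[0.12040653 0.29356822 2.12189208 0.65840394 0.15324198 0.78371667]
29.15 [-0.01631831 -0.0001502   0.06607189]
([238, 20, 202, 51, 4470], [348.6, 41.0], ((340.37298583984375, 39.89753723144531), (201.89471435546875, 42.642333984375), 5.19442892074585))
([291, 82, 51, 62, 1347], [316.1, 112.4], ((316.2500305175781, 112.25000762939453), (67.17514038085938, 26.870058059692383), 45.0))
([200, 88, 24, 142, 2392], [208.4, 168.2], ((211.5, 158.49996948242188), (22.999996185302734, 140.99996948242188), 0.0))
([420, 112, 20, 31, 485], [430.3, 127.3], ((430.6370849609375, 127.06068420410156), (19.48326873779297, 28.53753662109375), 5.440331935882568))
([312, 175, 12, 15, 87], [317.5, 180.2], ((317.5000305175781, 181.5), (12.727920532226562, 11.31370735168457), 45.0))
([428, 180, 12, 50, 239], [436.2, 211.7], ((433.5, 204.49998474121094), (10.999998092651367, 48.99999237060547), -0.0))
([305, 212, 22, 18, 355], [315.5, 221.4], ((315.5, 220.5), (17.0, 21.0), 90.0))
[0.0585, 0.0005, 0.064] [316.70419329 113.18141335]
[0.0585, 0.0005, 0.072] [316.61281461 113.29773589]
[0.0007, 0.0008, 0.026] [316.72225399 184.73215566]
[-0.067, 0.001, 0.018] [316.6198347  253.72512641]
```

```bash
cat > keep.py <<'E'
from look import *
v=np.load("panel.npy"); A=axes(v[3]); P=v[:3]; pt=lambda x,y,z:P+A@np.array([x,y,z])
KX,KY=.0583,.0004
def M(th,dx=0,dy=0):  # tool frame in world; bar angle th, tilt about panel x,y
    b=np.array([-np.sin(th),-np.cos(th),0]); X=-b; Z=np.array([0,0,-1.])
    Rm=np.c_[X,np.cross(Z,X),Z]; return A@R.from_rotvec([dx,dy,0]).as_matrix()@Rm
E
python3 - <<'E'
from keep import *
w,i,T=load("w9")
m=(w[75:150,280:350].max(2)<85); l,n=cv2.connectedComponents(m.astype(np.uint8)); k=n[112-75,316-280]; ys,xs=np.nonzero(n==k)
pp=[]
for a,b in zip(xs+280,ys+75):
    o,d=ray(i,T,(a,b)); o=A.T@(o-P); d=A.T@d; pp.append((o+d*(.070-o[2])/d[2])[:2])
pp=np.array(pp); c=pp.mean(0); W,V=np.linalg.eigh(np.cov((pp-c).T)); e=V[:,1]; e=e*np.sign(-e[1]); th=np.arctan2(-e[0],-e[1]); pr=(pp-c)@V
print("centre",c,"turn",th,"ext",np.ptp(pr,axis=0))
for dx in (0,):
  for dy in (-.15,-.1,-.05,0,.05,.1,.15):
    r=[]
    for z in (.075,.04,.0135,.0035):
        q=inverse_kinematics(pt(KX,KY,z)+0,quat(M(th,dx,dy))); r.append(None if q is None else q[3:].round(2).tolist())
    print(dx,dy,r)
E
```

```text
centre [0.05888245 0.00074496] turn 0.9067476453084278 ext [0.01692532 0.04160143]
0 -0.15 [[1.28, 0.11, -0.48], None, [2.1, 0.12, -1.3], [2.2, 0.12, -1.4]]
0 -0.1 [[0.7, 0.15, 0.1], [0.97, 0.12, -0.17], None, None]
0 -0.05 [[0.42, 0.22, 0.38], [0.52, 0.17, 0.28], [0.63, 0.14, 0.17], [0.68, 0.13, 0.12]]
0 0 [[0.28, 0.3, 0.52], [0.33, 0.25, 0.48], [0.37, 0.21, 0.44], [0.38, 0.2, 0.42]]
0 0.05 [[0.2, 0.37, 0.6], [0.22, 0.33, 0.58], [0.24, 0.29, 0.56], [0.25, 0.28, 0.56]]
0 0.1 [[0.15, 0.45, 0.65], [0.16, 0.4, 0.64], [0.17, 0.37, 0.64], [0.18, 0.36, 0.63]]
0 0.15 [[0.12, 0.53, 0.69], [0.12, 0.48, 0.68], [0.13, 0.45, 0.68], [0.13, 0.44, 0.68]]
```

Run:
```python
from keep import *
KX,KY,th=.0587,.0006,.907; Q=quat(M(th))
command_gripper(.42); move_pose(pt(KX,KY,.075),Q); print(A.T@(get_tcp_pos()-P))
print(movel(pt(KX,KY,.0135),v=.12,until_force=8),A.T@(get_tcp_pos()-P))
command_gripper(0); print("grip",get_grip_width(),get_finger_force(),A.T@get_ft_force())
j=get_joint_pos(); j[5]-=th-.175; movej(j); print("turned back",A.T@get_ft_force(),A.T@get_ft_torque(),A.T@(get_tcp_pos()-P),get_time())
```

```text
[0.05779311 0.00103061 0.07490499]
False [0.05761245 0.00065845 0.01335485]
grip 0.13378254104953638 29.98001217842102 [-1.29022449  2.95100258  2.8352179 ]
turned back [ 0.44581396  3.56994927 -0.92862394] [0.57919135 0.19826473 0.06665324] [0.05856313 0.00125333 0.01373472] 31.8583
```

Run:
```python
from keep import *
p0=A.T@(get_tcp_pos()-P)
h=movel(pt(p0[0],p0[1],p0[2]-.013),v=.02,until_force=22); p=A.T@(get_tcp_pos()-P)
print(h,(p-p0)*1e3,A.T@get_ft_force(),get_grip_width(),get_time())
```

```text
True [-0.09247415  0.03958249 -8.04784814] [0.8371307  0.70295339 7.06027303] 0.13302412664326382 32.3417
```

Run:
```python
from keep import *
j=get_joint_pos(); 
for d in (.7,.66,.05,.04):
    j[5]+=d; movej(j); print(get_joint_pos()[5]-j[5],A.T@get_ft_force().round(1),(A.T@get_ft_torque()).round(2),(A.T@(get_tcp_pos()-P)).round(4),get_time())
```

```text
0.00020005290708452472 [-0.40481821  3.78875298  7.11979446] [ 0.49  0.46 -0.06] [0.0584 0.0012 0.0057] 33.05
0.00017202496547663593 [-0.81289433  2.43287373  7.77176481] [ 0.61  0.54 -0.01] [0.0584 0.0012 0.0057] 33.725
-8.482053810632273e-05 [-2.28749984  3.19301354  7.09521028] [0.54 0.49 0.11] [0.0584 0.0012 0.0057] 33.975
-0.0008227005368135476 [-0.90320435  2.07278506  6.73630344] [0.48 0.56 0.58] [0.0584 0.0012 0.0057] 34.225
```

Run:
```python
from keep import *
command_gripper(.35); p=A.T@(get_tcp_pos()-P)
movel(pt(p[0],p[1],.09),v=.15)
t=None
for z in (.065,.08,.1):
    t=inverse_kinematics(pt(-.018,0,z),quat(np.c_[A[:,0],np.cross(-A[:,2],A[:,0]),-A[:,2]]))
    if t is not None: break
print(z,t); movej(t); wait(.2)
w,i,T=snap("wrist","w10"); c,ic,Tc=snap("scene","c10"); print(get_time(),A.T@(get_tcp_pos()-P))
m=(w[:,:].max(2)<85).astype(np.uint8); n,l,s,ce=cv2.connectedComponentsWithStats(m)
for zt in (.064,):
    a=proj(i,T,pt(.0587,.0006,zt)).astype(int); k=l[a[1],a[0]]; print(a,s[k],ce[k])
    ys,xs=np.nonzero(l==k); pp=[]
    for u,q in zip(xs,ys):
        o,d=ray(i,T,(u,q)); o=A.T@(o-P); d=A.T@d; pp.append((o+d*(zt-o[2])/d[2])[:2])
    pp=np.array(pp); c0=pp.mean(0); W,V=np.linalg.eigh(np.cov((pp-c0).T)); e=V[:,1]; e=e*-np.sign(e[0]); print("turn",np.arctan2(-e[0],-e[1]),c0,np.ptp((pp-c0)@V,axis=0))
for q in dark(w,230,410,60,260): print(q)
for a in ([.0007,.0008,.026],[0,0,.008],[-.03,.0,.018]): print(proj(i,T,pt(*a)))
g=cv2.cvtColor(w,cv2.COLOR_BGR2GRAY); a=proj(i,T,pt(0,0,.01)).astype(int)
print(a); print(g[a[1]-45:a[1]+45:4,a[0]-44:a[0]+45:4])
```

```text
0.065 [0.12040653 0.29356822 2.12189208 0.65840394 0.15324198 0.78371667]
36.275 [-1.65445594e-02 -4.72607651e-05  6.52029108e-02]
[316 113] [ 304   80   27   66 1277] [316.86296006 112.11589663]
turn 1.565507496627108 [0.05918826 0.00046138] [0.01696198 0.04077537]
([304, 80, 27, 66, 1277], [316.9, 112.1], ((317.0, 112.5), (65.0, 26.0), 90.0))
([312, 175, 11, 15, 89], [317.6, 180.5], ((317.0, 182.0), (14.0, 10.0), 90.0))
([305, 213, 22, 47, 977], [315.3, 236.5], ((315.5, 236.0), (46.0, 21.0), 90.0))
([263, 226, 31, 34, 713], [281.7, 245.0], ((278.0, 242.5), (33.0, 30.0), 90.0))
([345, 228, 12, 32, 220], [348.9, 247.5], ((350.5, 243.5), (11.0, 31.0), 0.0))
[316.8169952  185.21566037]
[317.86158961 181.00113861]
[317.8053642  216.60076258]
[317 181]
[[240 240 240 241 241 241 240 239 239  50  70  71  71  82 153 154 154 145
  234 234 233 233 234]
 [240 240 241 241 241 240 240 240 240  48  69  70  71  81 154 154 155 140
  235 235 234 233 233]
 [240 240 241 240 240 239 240 240 240  70  63  67  69 116 154 154 154 219
  234 234 233 234 234]
 [241 240 240 239 238 238 238 239 239 229 191 109 
[... 1190 characters left out ...]
233 232 232 232 233]
 [240 239 238 238 238 237 235 237 204 204 226 234 226 162 133 237 233 234
  232 231 231 233 233]
 [238 237 238 236 236 235 235 235 236 218 184 180 183 213 232 233 233 233
  232 232 232 232 233]
 [238 237 237 235 235 234 235 236 235 217 183 178 183 211 232 233 233 232
  233 232 232 232 231]
 [237 236 236 236 235 233 234 236 231 169 185 181 189 181 235 233 231 231
  232 232 233 232 231]
 [237 237 236 236 235 234 235 235  71  51  52  54  55  50 239 233 231 230
  231 233 233 232 232]
 [237 236 235 236 235 236 234 232  28  56  57  59  61  58 139 233 231 230
  231 232 232 231 230]
 [237 239 226 200 244 235 233 231  27  55  57  59  60  55 146 233 232 231
  231 242 204 229 233]]
```

The keeper measures as pushed in and turned 1.57 rad. The ring sits around the peg under the arm, and the robot is clear of everything, so I'm handing it in.

```bash
python3 -c "
from station import *
print(job_done(),get_time())"
```

```text
the job is handed in; nothing more can be done
the job is handed in; nothing more can be done
```

The ring spanner hangs by its eye on the peg, and I pushed the keeper fully in, turned it to its stop over the eye, let go and handed in at about 36 s; one flaw is that while carrying the spanner I knocked the un-pushed keeper from about 10° to 52°, so I turned it back to 10° before pushing, which may count against the required order.

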